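# Close the top course of a small radiation-shield wall

### The arm

A 6-joint arm with a two-finger parallel gripper is mounted at the origin on the work surface. World frame = base frame: x ahead of the robot, y to its left, z up, the work surface at z = 0. Lengths are in m, angles in rad, forces in N, time in s.
With the tool pointing down it reaches from about 0.25 to 0.775 m from the base axis. Payload 4 kg.
Tool frame: the origin (TCP) lies midway between the tips of the shut fingers; the grasp point (between the pads) lies 19 mm behind it; z points along the fingers, y is the direction in which the jaws open and shut (so a half turn about z gives the same grasp; the last joint's range is limited). The gripper opens to 94 mm and grips with 3 to 60 N. Pads are 16 mm wide; open, the fingers measure 119 mm over their backs; the gripper's body (75 mm by 177 mm) begins 78 mm behind the grasp point.
Start: joints at [1.071, 0.087, 1.371, -0, 1.684, -0.103], TCP at [0.213, 0.507, 0.206] pointing down, gripper open.
Joint ranges: [-3.1, 3.1], [-0.76, 2.03], [0.27, 2.55], [-1.08, 4.22], [0.17, 2.65], [-2.57, 2.57]. Speed limits (rad/s): [2.79, 2.79, 3.14, 3.14, 3.14, 3.14].

### API

Orientations are given as [roll, pitch, yaw] about the fixed x, y, z axes, in that order (R = Rz(yaw) Ry(pitch) Rx(roll)).
In Python, from bench import get_obs, snapshot, ticket gives the robot as it stands.
- The arm moves only by the shell command python3 -m creep 'ROWS' [OPENING]. ROWS is JSON, a list that holds one entry, the list of rows, each a list of 4 numbers: the shift along the tool's x, y, z in mm, then the turn about the tool's z in degrees. A call has 1 to 8 rows; each row shifts and turns the commanded pose from where the row before left it, along the tool's axes as they then stand; what a row does not reach is not made up. A row lasts 1/8 s, in which the tool goes at most 62.5 mm and 10.7 degrees, less where a joint would pass 70% of its speed; a pose out of reach is approached as far as the arm can. A call with a gripper value outside its range is refused whole. OPENING is the opening, from 0 (shut) to 1 (fully open), set as the call begins (- or left out, the last holds). The fingers move at their own pace and stop on an object; the grip force is fixed at half the most. Time passes only in rows, so rows that do not move let the fingers close. It gives the time, the measured TCP pose, the force and the opening at its end, in the units of the state.
- get_obs(): the state, without advancing time (a new reading comes with each control period).
- snapshot(name): name is "side" or "top"; returns a dict with "color" (420x560x3 uint8, red, green, blue), "depth" (420x560 float32, m along the optical axis (not along the pixel's ray), 0 where there is no reading), "fx", "fy", "cx", "cy" (pixels), "extrinsics" (4x4, takes a point from world to camera coordinates). Camera axes: x right, y down, z forward; pixel columns grow to the right and rows downward; lengths in m; the calibration is good to about 2 mm. A picture is of the moment at which its call begins.
- ticket.close_job(): hands the job in, once; it reports no verdict.
The state is a dict: "time": time; "joint_positions": joint angles; "qvel": joint speeds; "joint_torque": joint torques, N m; "tool_pos": TCP position; "ee_rot": TCP orientation; "wrist_force": force on the tool from outside, world axes, zero at the start; "wrist_torque": the same for the moment, N m; "width": finger opening in m.
Only numpy, scipy, OpenCV 4.12 (cv2) and the standard library are available. Lean on these libraries where they do the work, as an engineer would, in place of code of your own. Each camera call takes 0.05 s, during which the arm holds its last target. There are 200 camera calls.

### The job

Finish the upper course of the little shield wall so that its joints do not line up with the joint of the course below: lay the full-length loose brick first, up against the half brick already pinned at one end, then push the sprung end plate back with the loose half-length brick and lower that into the space left. Both bricks must sit fully down on the tongue with the joints of the course closed up and the end plate pressing on them; leave the three-quarter-length brick and the sample jar behind the wall where they are.

Things in the scene. Friction and masses are not known exactly. Their poses are not given: they have to be found in the camera images.
- base: Dark steel tray carrying the fixed lower course: two white bricks end to end, each 120 x 45 x 45 mm. Origin: tray underside, below their joint; y along the course (-120 to +120), z up. Flat top at z = 51; a half-round tongue 20 wide, 10 high runs along its middle (x = 0). A steel clamp stands rigidly over it; its side rails (x = +-32 to +-40) stay below z = 18.
- start_end (a point): Point on base at y = -120, z = 51 mm, the end of the lower course with the clamp's pinned half brick (45 wide, z 51 to 96), whose free end faces base +y. The clamp's place along y varies and is not reported: that free end lies anywhere from y = -75 to -45, so feel for it (it withstands 20 N). Clamp posts behind it (x = +-32 to +-40) rise to z = 96.
- plate_end (a point): Point on base at y = +120, z = 51 mm, the end with the clamp's sprung upright aluminium end plate (45 wide, z 63 to 121) that faces base -y. Unloaded, its face is always 172 mm from the pinned brick's free end; full plus half brick need 180. Clamp posts (x = +-32 to +-40, up to z = 112) stand 212 to 224 mm from that free end.
- end_plate (a joint): How far the sprung end plate is pushed back towards base +y, in m: 0 unloaded, 0.016 at its stop. About 5 N moves it at first, rising by 0.4 N per mm. It reads 0.008 when full and half brick stand closed up between it and the pinned brick.
- full_mid (a point): Centre of the loose full-length white brick: 120 long (its y), 45 wide (its x), 45 high (z up), flat top; about 0.22 kg. A groove 23 wide and 12 deep runs along the middle of its underside and fits over the tongue. Stands groove down on the table; either end may lead. Seated, this point is at z = 73.5 mm in base.
- half_mid (a point): Centre of the loose half-length white brick: 60 long (its y), 45 wide (its x), 45 high, groove and top as the full one; about 0.11 kg. Seated at z = 73.5 mm in base.
- full: The full-length brick; origin at the centre of its underside, 22.5 mm below its centre.
- half: The half-length brick; origin at the centre of its underside, 22.5 mm below its centre.
- threeq_mid (a point): Centre of a loose three-quarter brick (90 x 45 x 45 mm) that looks alike but is not needed here. Leave it where it is.
- sample: Small amber jar with black lid, 44 across and 62 high, on the table about 115 mm behind the wall (base +x); origin at the centre of its underside. Leave it alone.
Things that resemble listed ones, but are neither listed nor needed, are in the scene too. What is shaped like the half but turquoise or yellow is not meant. Leave any red look-alike of the full alone.

How it is judged:
By the outcome, as a careful person would: the job done as asked, in the order asked, and still so for the second after the job is handed in, with the robot touching nothing.
It also fails if it takes over 64 s, if anything falls off the work surface, if the arm or the gripper's body presses on something with over 40 N, if the wrist force passes 120 N, or if a joint passes its speed limit or range.

## Working session

There is one attempt and no reset: what is moved stays moved. The work goes in short steps, Python scripts to look and compute and a shell command to move; the robot and the scene stay as the last step left them, time stands still between calls to the robot, and variables do not carry over. Pictures are saved under pics/ and viewed, on a budget of 10 in all, crops included, one or two more only if the job needs it, and the job is handed in when it is done.

```bash
ls; mkdir -p pics; cat > h.py <<'E'
import numpy as np, cv2
from bench import get_obs, snapshot, ticket
def save(n,c): cv2.imwrite(n,cv2.cvtColor(c,cv2.COLOR_RGB2BGR))
def cloud(s):
    d=s['depth']; v,u=np.mgrid[:d.shape[0],:d.shape[1]]
    p=np.stack([(u-s['cx'])/s['fx']*d,(v-s['cy'])/s['fy']*d,d],-1)
    E=s['extrinsics']; w=(p-E[:3,3])@E[:3,:3]
    w[d<=0]=np.nan
    return w
E
python3 - <<'E'
from h import *
import pickle
S={n:snapshot(n) for n in('top','side')}
pickle.dump(S,open('s0.pkl','wb'))
for n in S: save(f'pics/{n}0.png',S[n]['color']); print(n,np.round(np.linalg.inv(S[n]['extrinsics']),3).tolist(),S[n]['fx'])
print(get_obs())
E
```

```text
pics
top [[0.01, -0.986, 0.167, 0.341], [-1.0, -0.01, 0.002, -0.043], [-0.001, -0.167, -0.986, 1.146], [0.0, 0.0, 0.0, 1.0]] 449.17341771932064
side [[0.788, -0.418, 0.453, 0.065], [-0.616, -0.552, 0.562, -0.592], [0.015, -0.721, -0.692, 0.755], [0.0, 0.0, 0.0, 1.0]] 476.67590512906787
{'time': 0.1, 'joint_positions': array([ 1.07088369e+00,  8.78733763e-02,  1.37207771e+00, -2.81032406e-05,
        1.68360877e+00, -1.03119650e-01]), 'qvel': array([ 0.00086746, -0.00116007, -0.00273409,  0.00317399,  0.00021504,
       -0.000891  ]), 'joint_torque': array([ 1.67704933e-03, -3.41252410e+01, -3.03301799e+01,  7.20139313e-02,
        3.04991647e-02, -8.59193028e-05]), 'tool_pos': array([0.21234072, 0.50682421, 0.20443834]), 'ee_rot': array([-3.13963303e+00, -1.74714795e-04,  2.74479636e+00]), 'wrist_force': array([-0.44088991, -0.51345496,  0.33667788]), 'wrist_torque': array([-0.01465357, -0.032414  , -0.0297643 ]), 'width': 0.09415917194588379}
```

View pics/top0.png

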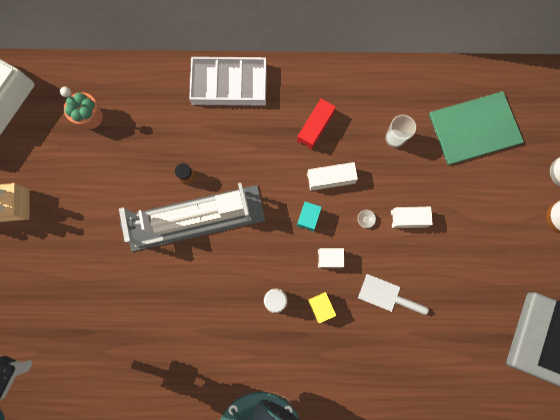

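View pics/side0.png

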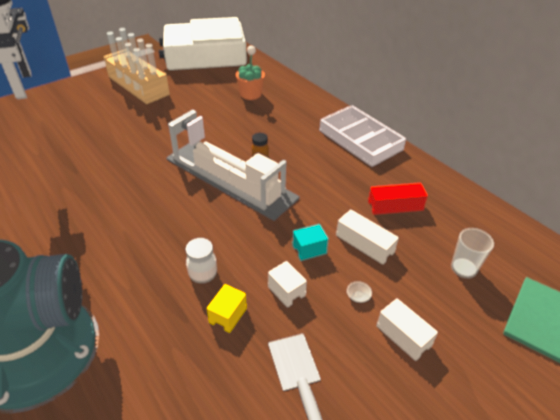

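The top view shows white bricks at (332,176), (411,217) and (331,258), with a red look-alike at (316,124), turquoise at (309,216) and yellow at (322,307). The wall is near (195,215), with the pinned brick at its right end (240,203), the plate at the left (127,222) and the jar at (183,172). The side view agrees with this.

Next I measure the three white bricks and the wall.

```bash
cat >> h.py <<'E'
def onplane(s,u,v,z):
    Ei=np.linalg.inv(s['extrinsics']); r=Ei[:3,:3]@np.array([(u-s['cx'])/s['fx'],(v-s['cy'])/s['fy'],1]); o=Ei[:3,3]
    return o+r*(z-o[2])/r[2]
def rect(P):
    (c,(a,b),t)=cv2.minAreaRect((P*1000).astype(np.float32)); 
    if a<b: a,b,t=b,a,t+90
    return np.round([c[0],c[1],a,b,t%180],1)
E
python3 - <<'E'
from h import *
import pickle
S=pickle.load(open('s0.pkl','rb'))
for n in S:
    s=S[n]; w=cloud(s); c=s['color'].astype(int); z=w[...,2]
    white=(c.min(-1)>120)&(c.max(-1)-c.min(-1)<60)
    m=(white&(z>.036)&(z<.052)).astype(np.uint8)
    k,l,st,ce=cv2.connectedComponentsWithStats(m)
    for i in range(1,k):
        if st[i,4]>60: P=w[l==i]; print(n,np.round(ce[i]),st[i,4],rect(P[:,:2]),np.round(np.median(P[:,2]),4))
    # wall: region
    for nm,lo,hi in(('pin top',.088,.104),('posts/plate',.104,.13),('course top',.047,.066),('tray',.003,.014)):
        m=((z>lo)&(z<hi)&(w[...,0]>.15)&(w[...,0]<.7)&(w[...,1]>.0)&(w[...,1]<.5)).astype(np.uint8)
        k,l,st,ce=cv2.connectedComponentsWithStats(m)
        for i in range(1,k):
            if st[i,4]>25: P=w[l==i]; print(n,nm,np.round(ce[i]),st[i,4],rect(P[:,:2]),np.round(np.median(P[:,2]),4), c[l==i].mean(0).round())
t=S['top']; s=S['side']
a=cv2.resize(t['color'][150:290,100:280],None,fx=3,fy=3,interpolation=2)
b=cv2.resize(t['color'][150:290,290:440],None,fx=1.7,fy=1.7,interpolation=2)
d=cv2.resize(s['color'][100:220,150:310],None,fx=1.5,fy=1.5,interpolation=2)
im=np.zeros((420,800,3),np.uint8); im[:a.shape[0],:a.shape[1]]=a; im[:b.shape[0],545:545+b.shape[1]]=b; im[240:240+d.shape[0],545:545+d.shape[1]]=d
save('pics/crop1.png',im)
E
```

```text
top [ 10. 103.] 149 [822.4 660.2 107.1   9.9 153. ] 0.045
top [332. 175.] 831 [ 635.2 -175.4  119.8   45.4   99.8] 0.0452
top [556. 215.] 90 [ 541.3 -734.    61.2   14.4  174.9] 0.0435
top [172. 213.] 132 [531.4 224.8 105.4  13.4 103.4] 0.0501
top [413. 216.] 660 [ 530.6 -374.9   91.    45.5   92.9] 0.045
top [178. 224.] 205 [504.3 205.3 131.   15.  103.5] 0.05
top [331. 257.] 437 [ 425.7 -170.2   59.3   42.1   90.6] 0.0451
top [536. 338.] 2009 [ 240.3 -682.1  185.7  115.5  159. ] 0.0402
top pin top [232. 202.] 592 [551.8  74.9  80.   68.2  14.1] 0.0962 [242. 239. 230.]
top pin top [145. 222.] 32 [501.5 275.   43.5   5.1   7. ] 0.0948 [134. 126. 123.]
top pin top [136. 224.] 39 [496.  294.6  22.2  18.8   6.8] 0.1009 [130. 128. 122.]
top pin top [130. 236.] 32 [468.6 307.4  33.    8.9 176.7] 0.0961 [102. 100.  94.]
top posts/plate [125. 225.] 267 [492.6 315.5  80.1  29.3  10.9] 0.1112 [187. 184. 175.]
top posts/plate [142. 221.] 98 [499.6 286.   44.4  24.9  13.7] 0.1194 [203. 197. 193.]
top course top [183. 172.] 206 [635.4 200.3  38.8  37.7  87.8] 0.0616 [51. 49. 47.]
top course top 
[... 1276 characters left out ...]
 224. 214.]
side posts/plate [187. 121.] 314 [497.5 299.8  81.4  57.4  13.4] 0.1108 [194. 183. 176.]
side course top [260. 139.] 183 [637.8 200.6  41.9  37.4  53. ] 0.0603 [69. 60. 57.]
side course top [224. 161.] 909 [529.1 172.  223.6  48.9 102.9] 0.0527 [219. 208. 192.]
side course top [174. 144.] 36 [457.4 308.6  16.   11.8 139.3] 0.0574 [140. 128. 118.]
side course top [283. 176.] 35 [594.9  52.2   9.8   9.4  52.2] 0.0568 [140. 127. 117.]
side course top [271. 185.] 163 [552.5  43.   64.1  13.2  14.9] 0.0556 [174. 159. 142.]
side tray [205. 166.] 357 [503.6 206.3 294.1  54.4  92.2] 0.0068 [164. 154. 143.]
side tray [246. 193.] 1110 [526.3 176.1 352.7  99.2 105.1] 0.0061 [104. 100.  95.]
```

View pics/crop1.png

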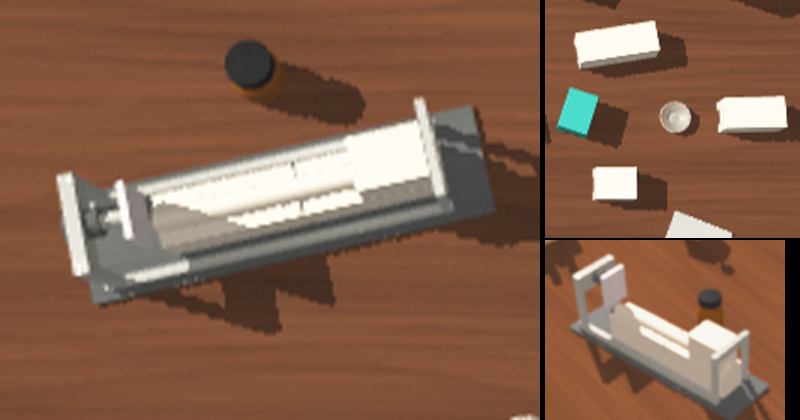

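The top crop and the sizes agree. The full brick is (332,175) at 120x45, centre (636,-175). The half is (331,257) at 60x45, centre (427,-170). The 91 mm one at (412,216) is the three-quarter, so it stays. Base +y points along about 103.5°, with the jar on +x.

Now I refine the wall and work out the first shift.

```bash
cat >> h.py <<'E'
def to(x,y,z,yaw):
    "print shift in tool axes (mm), turn (deg), shift taken AFTER the turn"
    o=get_obs(); p=o['tool_pos']*1000; y0=np.degrees(o['ee_rot'][2]); t=(y0-yaw+180)%360-180
    d=np.array([x,y,z])-p; a=np.radians(yaw); X=np.array([np.cos(a),np.sin(a)]); Y=np.array([np.sin(a),-np.cos(a)])
    print('at',p.round(1),round(y0,2),'shift',np.round([X@d[:2],Y@d[:2],-d[2]],1),'turn',round(t,2),'F',o['wrist_force'].round(1),'w',round(o['width']*1000,1),'t',o['time'])
E
python3 - <<'E'
from h import *
import pickle
S=pickle.load(open('s0.pkl','rb'))
for n in S:
    w=cloud(S[n])*1000; z=w[...,2]; m=(w[...,0]>420)&(w[...,0]<640)&(w[...,1]>10)&(w[...,1]<340)
    P=w[m]
    # tongue ridge line, angle
    q=P[(P[:,2]>57.5)&(P[:,2]<63)]
    a=np.radians(103.5); 
    for it in range(2):
        B=np.array([[np.sin(a),-np.cos(a)],[np.cos(a),np.sin(a)]]) # rows base x, base y
        b=(P[:,:2]-[535,165])@B.T
        r=(P[:,2]>57.5)&(P[:,2]<63)&(abs(b[:,0])<20)&(b[:,1]>-40)&(b[:,1]<95)
        f=np.polyfit(b[r,1],b[r,0],1); a-=np.arctan(f[0])
    print(n,'ridge n',r.sum(),'x off',f[1].round(2),'angle',np.degrees(a).round(2))
    def ext(sel,nm):
        k=b[sel]; print('  ',nm,len(k),'x',np.percentile(k[:,0],[1,50,99]).round(1),'y',np.percentile(k[:,1],[1,50,99]).round(1))
    Z=P[:,2]
    ext((Z>92)&(Z<99)&(abs(b[:,0])<26)&(b[:,1]<-20),'pin top')
    ext((Z>116)&(Z<124),'plate top'); ext((Z>107)&(Z<115)&(b[:,1]>120),'post top')
    ext((Z>48)&(Z<54)&(abs(b[:,0])<26)&(b[:,1]>-40),'course flat')
    ext((Z>3)&(Z<9)&(abs(b[:,0])<80),'tray')
    e=(Z>92)&(Z<99)&(b[:,1]<-20)
    print('   pinned end by strip', [np.max(b[e&(abs(b[:,0]-x)<4),1]).round(1) for x in(-16,-8,0,8,16)])
to(636,-175,150,100.3)
E
```

```text
top ridge n 285 x off -5.51 angle 103.8
   pin top 472 x [-25.6  -3.9  21.4] y [-124.4  -91.7  -58.5]
   plate top 65 x [-27.1  -5.1  22.7] y [113.5 116.7 161.6]
   post top 230 x [-44.7  -5.   34.1] y [136.8 158.8 167.5]
   course flat 510 x [-25.8 -12.9  17.2] y [-38.7  35.6 109.9]
   tray 1626 x [-75.9 -27.8  74.8] y [-159.7    1.5  182.4]
   pinned end by strip [np.float64(-58.7), np.float64(-57.8), np.float64(-59.3), np.float64(-58.1), np.float64(-58.3)]
side ridge n 203 x off -4.57 angle 103.84
   pin top 429 x [-25.4  -3.5  22.5] y [-126.3  -94.3  -58.9]
   plate top 52 x [-25.5  -2.2  19.4] y [111.4 115.6 120.4]
   post top 147 x [-43.5  -4.5  36.5] y [140.8 157.6 168.4]
   course flat 393 x [-25.7 -13.8  19.5] y [-36.7  36.7 109.1]
   tray 1091 x [-52.7 -25.7  43.8] y [-161.1  -53.   181. ]
   pinned end by strip [np.float64(-58.1), np.float64(-59.5), np.float64(-56.2), np.float64(-61.1), np.float64(-57.7)]
at [212.3 506.8 204.4] 157.27 shift [-746.6  294.9   54.4] turn 56.97 F [-0.4 -0.5  0.3] w 94.2 t 0.1
```

```bash
python3 -m creep '[[[0,0,0,9.5],[0,0,0,9.5],[0,0,0,9.5],[0,0,0,9.5],[0,0,0,9.5],[0,0,0,9.5],[0,0,0,0]]]' 1; python3 -c "
from h import *
to(636,-175,150,100.3)"
```

```text
time: 0.98
tool_pos: [0.2124, 0.507, 0.2049]
ee_rot: [-3.141, 0.001, 1.752]
wrist_force: [0.5, 0.1, -1.1]
width: 0.0941
at [212.4 507.  204.9] 100.37 shift [-746.8  294.8   54.9] turn 0.07 F [ 0.5  0.1 -1.1] w 94.1 t 0.975
```

```bash
R='x'; python3 -m creep '[[[-45,18,0,0],[-45,18,0,0],[-45,18,0,0],[-45,18,0,0],[-45,18,0,0],[-45,18,0,0],[-45,18,0,0],[-45,18,0,0]]]' >/dev/null; python3 -m creep '[[[-48,19,0,0],[-48,19,0,0],[-48,19,0,0],[-48,19,0,0],[-48,19,10,0],[-48,19,15,0],[-48,19,15,0],[-48,18,15,0]]]' ; python3 -m creep '[[[0,0,0,0]]]'; python3 - <<'E'
from h import *
to(636.5,-175.3,90,100.3)
s=snapshot('side'); save('pics/side1.png',s['color'][120:330,230:510])
E
```

```text
time: 2.98
tool_pos: [0.6361, -0.1737, 0.1495]
ee_rot: [-3.141, -0.001, 1.753]
wrist_force: [0.9, -0.0, 1.1]
width: 0.094
time: 3.1
tool_pos: [0.6348, -0.1751, 0.1461]
ee_rot: [-3.136, -0.003, 1.749]
wrist_force: [-0.6, 0.8, 0.6]
width: 0.0943
at [ 634.8 -175.1  146.1] 100.19 shift [-0.5  1.6 56.1] turn -0.11 F [-0.6  0.8  0.6] w 94.3 t 3.1
```

View pics/side1.png

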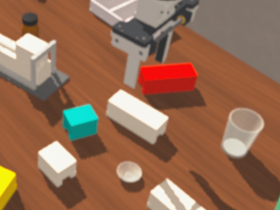

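The gripper stands open over the full brick: the fingers are near crop (132,75) and (165,50), the brick is at (138,115), and the red one is clear behind. I descend and grip.

```bash
python3 -m creep '[[[0,1,25,0],[0,0,30,0],[0,0,30,0],[0,0,25,0],[0,0,20,0],[0,0,9,0],[0,0,0,0]]]' ;  python3 -m creep '[[[0,0,0,0],[0,0,0,0],[0,0,0,0],[0,0,0,0],[0,0,0,0]]]' 0; python3 -m creep '[[[0,0,-20,0],[0,0,-40,0],[0,0,-40,0],[0,0,-40,0],[0,0,0,0],[0,0,0,0]]]'; python3 - <<'E'
from h import *
a=np.radians(103.8)
to(640,-170,150,103.8)
for n in('top','side'):
    s=snapshot(n); w=cloud(s)*1000; c=s['color'].astype(int)
    m=((c.min(-1)>120)&(w[...,2]>150)&(w[...,2]<195)&(w[...,0]>560)&(w[...,0]<700)&(abs(w[...,1]+172)<75)).astype(np.uint8)
    k,l,st,ce=cv2.connectedComponentsWithStats(m)
    for i in range(1,k):
        if st[i,4]>60: P=w[l==i]; print(n,ce[i].round(),st[i,4],rect(P[:,:2]/1000),np.percentile(P[:,2],[2,50,98]).round(1))
    save('pics/g_%s.png'%n,s['color'][60:330,230:510])
E
```

```text
time: 4.03
tool_pos: [0.6363, -0.1716, 0.0114]
ee_rot: [-3.141, -0.0, 1.751]
wrist_force: [0.2, 0.8, 0.0]
width: 0.0943
time: 4.65
tool_pos: [0.6364, -0.1721, 0.0115]
ee_rot: [3.142, -0.0, 1.75]
wrist_force: [0.2, -1.0, -0.1]
width: 0.0477
time: 5.4
tool_pos: [0.6356, -0.1718, 0.1499]
ee_rot: [-3.139, -0.001, 1.75]
wrist_force: [0.2, 0.4, -3.2]
width: 0.0447
at [ 635.6 -171.8  149.9] 100.26 shift [ 0.7  4.7 -0.1] turn -3.54 F [ 0.2  0.4 -3.2] w 44.7 t 5.4
top [323. 163.] 349 [ 626.6 -137.4   46.6   42.1    9. ] [158.  181.7 184.7]
side [379. 188.] 1539 [ 634.4 -178.8  119.3   73.8   86.2] [151.4 178.3 190.2]
```

View pics/g_side.png

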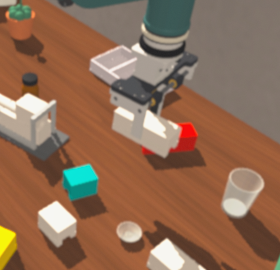

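The full brick is gripped level and lifted at crop (145,130): width 44.7 mm and about 3 N of weight. Next I turn to 103.8° and carry it above the wall.

```bash
python3 -m creep '[[[0,0,0,-1.8],[0,0,0,-1.8],[0,0,0,0]]]' >/dev/null; python3 -c "
from h import *
to(528.2,180.3,150,103.8)"
```

```text
at [ 636.3 -172.   151. ] 103.89 shift [367.9 -20.9   1. ] turn 0.09 F [-0.4 -0.6 -2. ] w 44.9 t 5.875
```

```bash
python3 -m creep '[[[46,-2,0,0],[46,-3,0,0],[46,-3,0,0],[46,-3,0,0],[46,-3,0,0],[46,-3,0,0],[46,-2,0,0],[46,-2,0,0]]]' >/dev/null; python3 -m creep '[[[0,0,10,0],[0,0,10,0],[0,0,0,0],[0,0,0,0]]]'; cat > cmp.py <<'E'
from h import *
# compare pinned brick and held/placed bricks in base axes
a=np.radians(103.8); B=np.array([[np.sin(a),-np.cos(a)],[np.cos(a),np.sin(a)]])
import sys
lo,hi=float(sys.argv[1]),float(sys.argv[2])
for n in('top','side'):
    s=snapshot(n); w=cloud(s)*1000; b=(w[...,:2]-[535,165])@B.T; z=w[...,2]; c=s['color'].astype(int)
    save('pics/c_%s_%s.png'%(n,sys.argv[3]),s['color'][90:300,90:370])
    wh=(c.min(-1)>110)&(c.max(-1)-c.min(-1)<60)&(abs(b[...,0])<45)
    for nm,m in(('pin',wh&(z>92)&(z<100)&(b[...,1]<-50)&(b[...,1]>-130)&(abs(b[...,0])<27)),('held',wh&(z>lo)&(z<hi)&(b[...,1]>-56)&(b[...,1]<112))):
        k=b[m]
        if len(k): print(n,nm,len(k),'x',np.percentile(k[:,0],[1,50,99]).round(1),'y',np.percentile(k[:,1],[1,50,99]).round(1),'z',np.median(z[m]).round(1))
E
python3 cmp.py 158 174 1; python3 -c "
from h import *
to(528.2,180.3,130,103.8)"
```

```text
time: 7.38
tool_pos: [0.5282, 0.1791, 0.1314]
ee_rot: [-3.141, 0.0, 1.811]
wrist_force: [0.2, 0.0, -2.3]
width: 0.0447
top pin 514 x [-26.3  -4.5  22.1] y [-125.   -92.8  -58.5] z 96.0
top held 410 x [-27.8  -5.3  16.5] y [-48.  -25.9  69.9] z 163.4
side pin 433 x [-25.7  -3.8  23. ] y [-126.6  -95.3  -58.8] z 95.5
side held 608 x [-38.3  -7.2  28.7] y [-48.7  -2.2  67.7] z 163.1
at [528.4 179.5 131.9] 103.79 shift [0.8 0.  1.9] turn -0.01 F [-0.4  0.  -2.4] w 44.6 t 7.475
```

```bash
python3 -c "
import cv2,numpy as np
print(cv2.imwrite('pics/c1.png',np.hstack([cv2.imread('pics/c_top_1.png'),cv2.imread('pics/c_side_1.png')])))"
```

```text
True
```

View pics/c1.png

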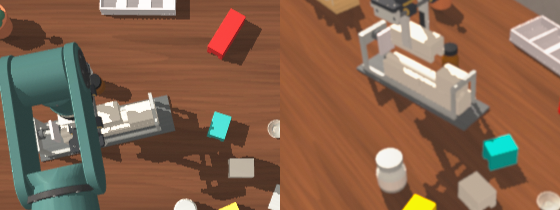

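The held brick is at left (115,112) and right (410,55). It sits level over the course, about 10 mm short of the pinned end and about 1 mm too far to −x. I shift +1 in tool y and descend to just above the tongue.

```bash
python3 -m creep '[[[0,1,15,0],[0,0,20,0],[0,0,14,0],[0,0,4,0],[0,0,0,0],[0,0,0,0]]]'; python3 cmp.py 96 116 2;  python3 -m creep '[[[0,0,3,0],[0,0,3,0],[0,0,2,0],[0,0,2,0],[0,0,0,0]]]'
```

```text
time: 8.22
tool_pos: [0.5295, 0.1806, 0.0794]
ee_rot: [3.14, 0.0, 1.813]
wrist_force: [-1.0, 1.1, -1.5]
width: 0.0448
top pin 507 x [-26.5  -4.7  20.3] y [-124.9  -91.9  -58.3] z 96.2
top held 388 x [-26.6  -4.7  18.2] y [-47.  -25.4  71. ] z 111.1
side pin 431 x [-26.   -3.7  22.8] y [-126.5  -94.5  -58.4] z 95.4
side held 714 x [-36.6  -9.5  27.4] y [-48.3  -5.   69.7] z 110.2
time: 8.95
tool_pos: [0.5286, 0.1804, 0.0682]
ee_rot: [-3.141, -0.0, 1.813]
wrist_force: [-0.6, 0.8, -2.9]
width: 0.0448
```

```bash
for i in 1; do python3 -m creep '[[[0,0,1.5,0],[0,0,1.5,0],[0,0,0,0]]]'; python3 -m creep '[[[0,0,1,0],[0,0,0,0]]]'; python3 -m creep '[[[0,0,1,0],[0,0,0,0]]]';  done
```

```text
time: 9.32
tool_pos: [0.5287, 0.1804, 0.0653]
ee_rot: [-3.141, -0.0, 1.813]
wrist_force: [0.8, -0.2, -2.1]
width: 0.0448
time: 9.57
tool_pos: [0.5287, 0.1804, 0.0644]
ee_rot: [-3.141, -0.0, 1.813]
wrist_force: [-0.2, -0.3, -2.0]
width: 0.0446
time: 9.82
tool_pos: [0.529, 0.1804, 0.0641]
ee_rot: [3.141, -0.0, 1.813]
wrist_force: [-0.3, -0.9, 0.6]
width: 0.0449
```

The brick has touched down at TCP z of about 64. Now I slide it along −y until I feel the pinned brick.

```bash
python3 -m creep '[[[-2,0,0,0],[-2,0,0,0],[-2,0,0,0],[0,0,0,0]]]'; python3 -m creep '[[[-1.5,0,0,0],[-1,0,0,0],[0,0,0,0]]]';  python3 -m creep '[[[-1,0,0,0],[0,0,0,0]]]'; python3 -m creep '[[[-1,0,0,0],[0,0,0,0]]]'
```

```text
time: 10.32
tool_pos: [0.5308, 0.1748, 0.064]
ee_rot: [3.14, -0.0, 1.813]
wrist_force: [-0.3, 2.2, 3.0]
width: 0.0447
time: 10.7
tool_pos: [0.5312, 0.1725, 0.064]
ee_rot: [3.14, -0.001, 1.813]
wrist_force: [-0.6, 3.9, 3.9]
width: 0.0447
time: 10.95
tool_pos: [0.5314, 0.1716, 0.064]
ee_rot: [3.14, -0.001, 1.813]
wrist_force: [-0.6, 4.0, 5.7]
width: 0.0446
time: 11.2
tool_pos: [0.5316, 0.1707, 0.0641]
ee_rot: [3.14, -0.001, 1.813]
wrist_force: [-1.3, 3.6, 4.8]
width: 0.045
```

```bash
python3 -m creep '[[[-0.7,0,0,0],[0,0,0,0]]]'; python3 -m creep '[[[-0.7,0,0,0],[0,0,0,0]]]'; python3 -m creep '[[[-0.7,0,0,0],[0,0,0,0]]]'
```

```text
time: 11.45
tool_pos: [0.5317, 0.1703, 0.0641]
ee_rot: [3.14, -0.001, 1.813]
wrist_force: [-1.1, 5.5, 5.0]
width: 0.0446
time: 11.7
tool_pos: [0.5317, 0.1704, 0.064]
ee_rot: [3.14, -0.003, 1.813]
wrist_force: [-1.8, 6.6, 5.1]
width: 0.0448
time: 11.95
tool_pos: [0.5317, 0.1703, 0.064]
ee_rot: [3.14, -0.004, 1.813]
wrist_force: [-1.2, 8.1, 5.1]
width: 0.0446
```

It is firmly in contact: y holds at 170.3 while the force rises. I press once more, release and lift away, then check.

```bash
python3 -m creep '[[[-0.7,0,0,0],[0,0,0,0]]]'; python3 -m creep '[[[0,0,0,0],[0,0,0,0],[0,0,0,0],[0,0,0,0]]]' 1; python3 -m creep '[[[0,0,-25,0],[0,0,-45,0],[0,0,-45,0],[0,0,-30,0],[0,0,0,0]]]'; python3 cmp.py 90 101 3; python3 -c "
from h import *
to(427,-170.5,170,90.7)"
```

```text
time: 12.2
tool_pos: [0.5319, 0.1703, 0.064]
ee_rot: [3.14, -0.005, 1.813]
wrist_force: [-1.8, 10.6, 4.1]
width: 0.0448
time: 12.7
tool_pos: [0.5318, 0.1669, 0.0631]
ee_rot: [-3.141, 0.0, 1.812]
wrist_force: [-0.2, -0.1, 0.5]
width: 0.0813
time: 13.32
tool_pos: [0.5336, 0.1676, 0.2117]
ee_rot: [3.135, 0.0, 1.813]
wrist_force: [0.1, -0.3, -0.6]
width: 0.094
top pin 562 x [-26.5  -3.6  20.3] y [-124.9  -89.1  -50.8] z 96.2
top held 477 x [-26.5  -3.3  18.1] y [-55.3 -25.8   7.8] z 96.1
side pin 486 x [-25.9  -3.5  22.4] y [-125.9  -90.8  -51. ] z 95.3
side held 660 x [-25.7  -4.8  19.6] y [-55.1   0.1  61.2] z 95.4
at [531.6 167.3 207.2] 103.85 shift [-336.5 -108.7   37.2] turn 13.15 F [ 0.4  0.5 -0.4] w 93.8 t 13.425
```

The full brick is seated (top z 96.1 mm) with its joint at the pinned brick closed and its far end near y_b 61. Now the half.

```bash
python3 -m creep '[[[0,0,0,6.6],[0,0,0,6.5],[0,0,0,0]]]' >/dev/null; python3 -m creep '[[[-42,-13,0,0],[-42,-13,0,0],[-42,-14,0,0],[-42,-14,0,0],[-42,-14,0,0],[-42,-14,0,0],[-42,-14,0,0],[-42,-13,0,0]]]'; python3 -m creep '[[[0,0,20,0],[0,0,20,0],[0,0,0,0],[0,0,0,0]]]' >/dev/null; python3 - <<'E'
from h import *
to(427,-171.5,7,90.7)
s=snapshot('side'); save('pics/side2.png',s['color'][180:370,200:460])
w=cloud(s)*1000; c=s['color'].astype(int)
m=(c.min(-1)>120)&(w[...,2]>38)&(w[...,2]<50)&(abs(w[...,0]-427)<50)&(abs(w[...,1]+170)<50); print(m.sum(),rect(w[m][:,:2]/1000))
E
```

```text
time: 14.8
tool_pos: [0.4263, -0.1709, 0.2071]
ee_rot: [-3.14, -0.001, 1.586]
wrist_force: [-0.1, -1.2, -0.7]
width: 0.0938
at [ 427.5 -169.8  168.5] 90.82 shift [ -1.7  -0.5 161.5] turn 0.12 F [-0.9  0.2 -1. ] w 93.9 t 15.3
681 [ 427.5 -171.    62.1   46.2   89.1]
```

View pics/side2.png

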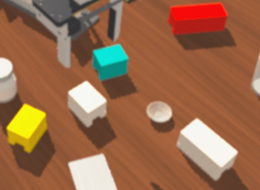

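The white half is at crop (87,103), with the yellow and turquoise look-alikes well clear of the fingers. Down and grip.

```bash
python3 -m creep '[[[-1,0,35,0],[0,0,40,0],[0,0,40,0],[0,0,28,0],[0,0,12,0],[0,0,5,0],[0,0,0,0]]]' ;  python3 -m creep '[[[0,0,0,0],[0,0,0,0],[0,0,0,0],[0,0,0,0],[0,0,0,0]]]' 0; python3 -m creep '[[[0,0,-20,0],[0,0,-45,0],[0,0,-45,0],[0,0,-45,0],[0,0,-10,0],[0,0,0,0]]]'; python3 -m creep '[[[0,0,0,-6.5],[0,0,0,-6.5],[0,0,0,0]]]';python3 -c "
from h import *
to(531,167,170,103.8)"
```

```text
time: 16.23
tool_pos: [0.4283, -0.1713, 0.0095]
ee_rot: [3.14, 0.001, 1.584]
wrist_force: [-0.3, 0.1, 0.6]
width: 0.0944
time: 16.85
tool_pos: [0.4275, -0.1709, 0.0084]
ee_rot: [-3.142, -0.0, 1.584]
wrist_force: [0.0, -0.8, 0.2]
width: 0.0475
time: 17.6
tool_pos: [0.4273, -0.1708, 0.1727]
ee_rot: [-3.141, -0.0, 1.584]
wrist_force: [0.4, 1.0, -1.7]
width: 0.0448
time: 17.98
tool_pos: [0.4262, -0.1702, 0.1704]
ee_rot: [-3.138, -0.004, 1.81]
wrist_force: [-0.4, 0.1, -1.1]
width: 0.0449
at [ 426.2 -170.2  170.4] 103.69 shift [302.5 182.2   0.4] turn -0.11 F [-0.4  0.1 -1.1] w 44.9 t 17.975
```

```bash
python3 -m creep '[[[46,23,0,0],[47,23,0,0],[47,23,0,0],[47,23,0,0],[47,23,0,0],[47,23,0,0],[47,23,0,0],[46,23,0,0]]]' >/dev/null; python3 -m creep '[[[0,0,10,0],[0,0,10,0],[0,0,0,0],[0,0,0,0]]]'; python3 cmp.py 173 200 4;python3 -c "
from h import *
to(515.5,236.4,150,103.8)"
```

```text
time: 19.48
tool_pos: [0.5172, 0.235, 0.1536]
ee_rot: [3.142, 0.0, 1.809]
wrist_force: [-1.7, -0.7, -0.5]
width: 0.0449
top pin 567 x [-26.7  -3.8  21.7] y [-124.9  -88.8  -50.7] z 96.0
top held 188 x [-25.2   0.1  19.5] y [41.6 48.5 70.6] z 188.5
side pin 482 x [-26.2  -3.3  24.5] y [-126.8  -91.2  -50.9] z 95.5
side held 482 x [-35.7  -6.3  32.1] y [ 40.   61.7 100.1] z 187.6
at [517.6 235.4 154.2] 103.67 shift [ 1.5 -1.8  4.2] turn -0.13 F [-0.   0.3 -1.1] w 44.8 t 19.575
```

```bash
python3 -m creep '[[[0,-1.5,15,0],[0,0,17,0],[0,0,8,0],[0,0,2,0],[0,0,0,0],[0,0,0,0]]]'; python3 -m creep '[[[4,0,0,0],[4,0,0,0],[2,0,0,0],[0,0,0,0]]]';  python3 -m creep '[[[2,0,0,0],[2,0,0,0],[0,0,0,0]]]';python3 -m creep '[[[2,0,0,0],[2,0,0,0],[0,0,0,0]]]'
```

```text
time: 20.32
tool_pos: [0.5162, 0.236, 0.1122]
ee_rot: [3.14, -0.0, 1.811]
wrist_force: [-0.9, -0.2, -1.1]
width: 0.0449
time: 20.82
tool_pos: [0.5133, 0.2457, 0.1115]
ee_rot: [3.142, -0.0, 1.811]
wrist_force: [0.9, 0.7, -1.3]
width: 0.0449
time: 21.2
tool_pos: [0.5129, 0.2475, 0.1116]
ee_rot: [-3.141, 0.004, 1.81]
wrist_force: [-0.8, -5.2, -0.0]
width: 0.0449
time: 21.58
tool_pos: [0.5121, 0.2507, 0.1116]
ee_rot: [-3.141, 0.005, 1.81]
wrist_force: [0.1, -6.9, -0.1]
width: 0.0452
```

I felt the plate at b_y of about 84.9 (front face 113.4, as expected). I push on to about 11 mm.

```bash
python3 -m creep '[[[2,0,0,0],[2,0,0,0],[2,0,0,0],[0,0,0,0]]]'; python3 -m creep '[[[2,0,0,0],[0.5,0,0,0],[0,0,0,0]]]'; python3 - <<'E'
from h import *
p=get_obs()['tool_pos']*1000; a=np.radians(103.8); print('b', (p[0]-535)*np.sin(a)-(p[1]-165)*np.cos(a),(p[0]-535)*np.cos(a)+(p[1]-165)*np.sin(a))
E
python3 cmp.py 136 156 5; python3 -c "
import cv2
a=cv2.imread('pics/c_side_5.png'); cv2.imwrite('pics/c5.png',cv2.resize(a[0:110,50:200],None,fx=4,fy=4,interpolation=2))"
```

```text
time: 22.08
tool_pos: [0.5108, 0.2556, 0.1116]
ee_rot: [-3.141, 0.007, 1.809]
wrist_force: [-0.2, -9.2, 0.1]
width: 0.0445
time: 22.45
tool_pos: [0.5103, 0.2576, 0.1116]
ee_rot: [-3.141, 0.007, 1.809]
wrist_force: [0.8, -10.6, 0.4]
width: 0.0443
b -1.8772492494404815 95.80168103980562
top pin 564 x [-26.4  -4.5  22.2] y [-125.1  -88.9  -50.6] z 96.1
top held 187 x [-26.5  -0.9  22.5] y [65.4 74.1 96.6] z 146.7
side pin 485 x [-26.1  -3.8  22.7] y [-126.3  -90.5  -51.4] z 95.4
side held 349 x [-37.4  -5.5  31.5] y [ 63.6  85.1 109.5] z 146.0
```

View pics/c5.png

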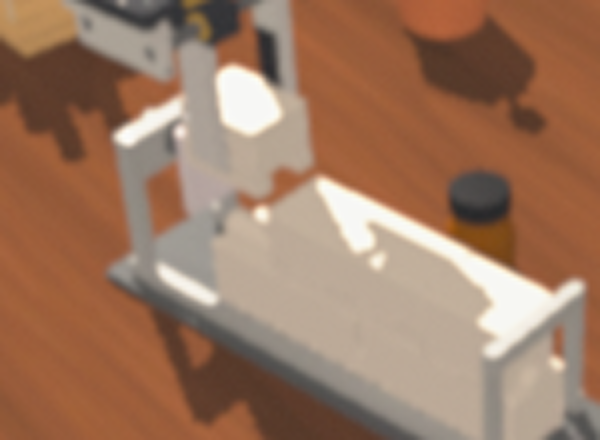

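The half at (240,120) is pressed against the plate, with its rear end about 3 mm beyond the full brick's end edge at (320,180). I push 1 mm more, then lower while watching the force.

```bash
python3 -m creep '[[[1.5,0,0,0],[0,0,3,0],[0,0,4,0],[0,0,3,0],[0,0,0,0]]]'; python3 -m creep '[[[0,0,5,0],[0,0,6,0],[0,0,6,0],[0,0,0,0]]]'
```

```text
time: 23.18
tool_pos: [0.5114, 0.2593, 0.1028]
ee_rot: [3.138, 0.007, 1.808]
wrist_force: [3.9, -9.2, 2.7]
width: 0.045
time: 23.68
tool_pos: [0.5117, 0.2594, 0.0855]
ee_rot: [3.138, 0.007, 1.809]
wrist_force: [3.8, -9.8, -0.2]
width: 0.0448
```

```bash
python3 cmp.py 110 132 6; python3 -c "
import cv2,numpy as np
a=cv2.imread('pics/c_side_6.png')[0:110,50:200];b=cv2.imread('pics/c_top_6.png')[70:170,0:110]
a=cv2.resize(a,None,fx=3,fy=3,interpolation=2);b=cv2.resize(b,None,fx=3,fy=3.3,interpolation=2)
cv2.imwrite('pics/c6.png',np.hstack([a,b]))"
```

```text
top pin 567 x [-26.6  -4.2  20.9] y [-124.9  -88.6  -50.6] z 96.0
top held 178 x [-27.3   0.2  25.1] y [66.8 75.3 97.5] z 120.2
side pin 486 x [-26.1  -3.5  23.9] y [-126.2  -90.8  -51.2] z 95.3
side held 351 x [-35.9  -3.3  33.3] y [ 65.   86.7 110.3] z 120.0
```

View pics/c6.png

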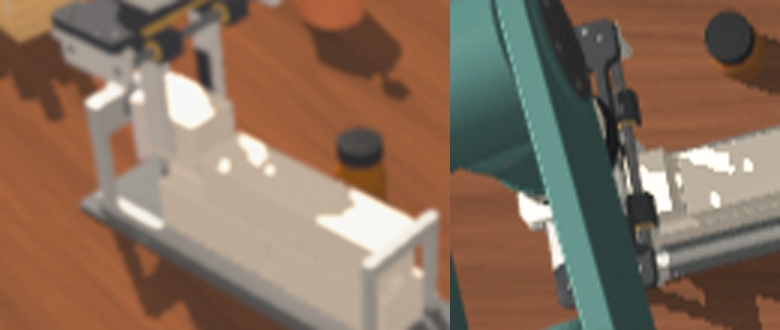

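```bash
python3 -m creep '[[[0,-1,0,0],[0,0,0,0]]]';  python3 -m creep '[[[0,-0.7,0,0],[0,0,0,0]]]'
```

```text
time: 24.02
tool_pos: [0.5117, 0.2593, 0.0855]
ee_rot: [3.136, 0.007, 1.808]
wrist_force: [6.8, -9.1, 0.1]
width: 0.0445
time: 24.28
tool_pos: [0.5116, 0.2592, 0.0856]
ee_rot: [3.134, 0.007, 1.808]
wrist_force: [7.6, -8.9, -0.8]
width: 0.0448
```

```bash
python3 - <<'E'
from h import *
o=get_obs(); a=np.radians(103.8); R=np.array([[np.sin(a),-np.cos(a),0],[np.cos(a),np.sin(a),0],[0,0,1]])
print('base F',(R@o['wrist_force']).round(2),'M',(R@o['wrist_torque']).round(3)); p=R@(o['tool_pos']*1000-[535,165,0]); print('tcp b',p.round(1))
s=snapshot('side'); c=cv2.resize(s['color'][85:185,135:245],None,fx=7,fy=6,interpolation=2); save('pics/s7.png',cv2.convertScaleAbs(c,alpha=1.1,beta=10))
E
```

```text
base F [  5.24 -10.49  -0.78] M [-1.749 -0.86  -0.238]
tcp b [-0.2 97.1 85.6]
```

View pics/s7.png

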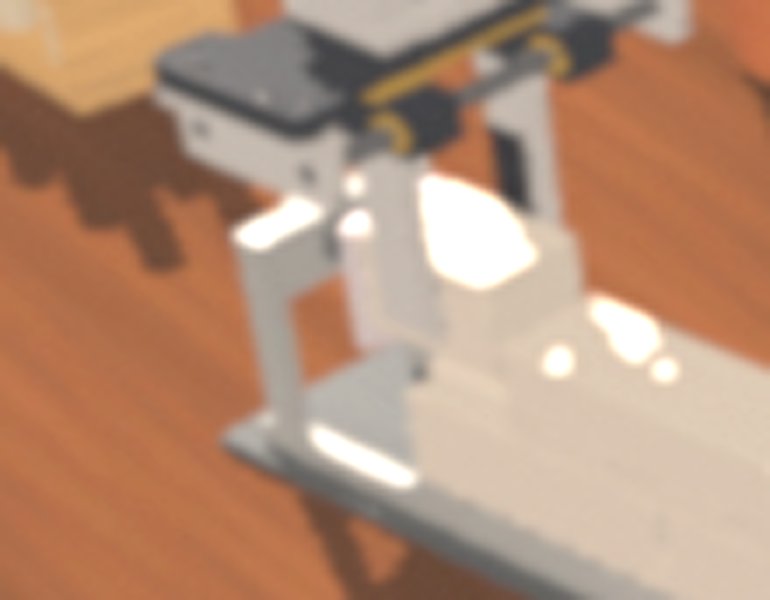

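The wrench places the side force at the same height as the plate push, so it looks like plate friction holding the brick about 1.5 mm to +x. Sliding down under the lateral preload should free it.

```bash
python3 -m creep '[[[0,0,4,0],[0,0,4,0]]]'; python3 -m creep '[[[0,0,3,0],[0,0,1,0],[0,0,0,0]]]'; python3 -m creep '[[[0,0,2,0],[0,0,0,0]]]'
```

```text
time: 24.58
tool_pos: [0.5106, 0.2593, 0.0786]
ee_rot: [3.136, 0.006, 1.809]
wrist_force: [2.9, -10.0, 4.1]
width: 0.0445
time: 24.95
tool_pos: [0.5103, 0.2592, 0.0743]
ee_rot: [3.137, 0.007, 1.809]
wrist_force: [2.9, -10.0, 3.8]
width: 0.0449
time: 25.2
tool_pos: [0.5102, 0.2592, 0.0722]
ee_rot: [3.137, 0.007, 1.809]
wrist_force: [3.1, -9.1, 3.9]
width: 0.0449
```

The slide brought it back to b_x = −1.6, so it is aligned. I keep lowering onto the tongue.

```bash
python3 -m creep '[[[0,0,2,0],[0,0,2,0],[0,0,2,0],[0,0,0,0]]]'; python3 -m creep '[[[0,0,2,0],[0,0,1,0],[0,0,0,0]]]'; python3 -m creep '[[[0,0,1,0],[0,0,0,0]]]'
```

```text
time: 25.7
tool_pos: [0.5101, 0.2591, 0.0661]
ee_rot: [3.138, 0.007, 1.809]
wrist_force: [3.2, -10.3, 2.2]
width: 0.0447
time: 26.08
tool_pos: [0.5101, 0.2592, 0.0632]
ee_rot: [3.138, 0.007, 1.809]
wrist_force: [2.7, -9.2, 3.7]
width: 0.045
time: 26.32
tool_pos: [0.5101, 0.2592, 0.0622]
ee_rot: [3.138, 0.007, 1.809]
wrist_force: [3.0, -9.1, 3.6]
width: 0.0445
```

```bash
python3 -m creep '[[[0,0,1,0],[0,0,0,0]]]'; python3 -m creep '[[[0,0,1,0],[0,0,0,0]]]'; python3 -m creep '[[[0,0,1,0],[0,0,0,0]]]'
```

```text
time: 26.58
tool_pos: [0.5101, 0.2592, 0.0612]
ee_rot: [3.138, 0.007, 1.809]
wrist_force: [3.2, -9.2, 3.7]
width: 0.0449
time: 26.82
tool_pos: [0.5101, 0.2592, 0.0612]
ee_rot: [3.137, 0.007, 1.809]
wrist_force: [1.3, -9.5, 6.7]
width: 0.0446
time: 27.08
tool_pos: [0.5101, 0.2592, 0.0611]
ee_rot: [3.137, 0.007, 1.809]
wrist_force: [0.4, -11.6, 11.1]
width: 0.0449
```

It bottomed at TCP z 61.1, as predicted. Now I ease the downward press a little and close the joint toward −y.

```bash
python3 -m creep '[[[0,0,-1,0],[-2,0,0,0],[-2,0,0,0],[0,0,0,0]]]'; python3 -m creep '[[[-2,0,0,0],[-1,0,0,0],[0,0,0,0]]]'; python3 -m creep '[[[-1,0,0,0],[-1,0,0,0],[0,0,0,0]]]';  python3 -m creep '[[[-1,0,0,0],[-1,0,0,0],[0,0,0,0]]]'
```

```text
time: 27.58
tool_pos: [0.5104, 0.2579, 0.061]
ee_rot: [3.137, 0.001, 1.809]
wrist_force: [1.3, -5.5, 5.6]
width: 0.0447
time: 27.95
tool_pos: [0.5109, 0.256, 0.061]
ee_rot: [3.137, -0.001, 1.81]
wrist_force: [0.6, -1.1, 6.0]
width: 0.0452
time: 28.32
tool_pos: [0.5112, 0.2546, 0.061]
ee_rot: [3.137, -0.001, 1.81]
wrist_force: [1.1, -1.2, 5.7]
width: 0.0451
time: 28.7
tool_pos: [0.5113, 0.2545, 0.0611]
ee_rot: [3.137, -0.005, 1.811]
wrist_force: [-1.0, 4.4, 5.6]
width: 0.0449
```

The joint closed: movement stopped at b_y = 92.6 (92.9 expected) and the force reversed. I add a small extra press, release, lift and inspect.

```bash
python3 -m creep '[[[-1.5,0,0,0],[0,0,0,0]]]'; python3 -m creep '[[[0,0,0,0],[0,0,0,0],[0,0,0,0],[0,0,0,0]]]' 1; python3 -m creep '[[[0,0,-25,0],[0,0,-45,0],[0,0,-45,0],[0,0,-40,0],[0,0,0,0]]]'; python3 -m creep '[[[-30,0,-20,0],[-45,0,0,0],[-55,0,0,0],[-55,0,0,0],[-55,0,0,0],[-55,0,0,0],[-50,0,0,0],[0,0,0,0]]]';  python3 - <<'E'
from h import *
a=np.radians(103.8); B=np.array([[np.sin(a),-np.cos(a)],[np.cos(a),np.sin(a)]])
ims=[]
for n in('top','side'):
    s=snapshot(n); w=cloud(s)*1000; b=(w[...,:2]-[535,165])@B.T; z=w[...,2]; c=s['color']
    for y0,y1 in((-120,-62),(-54,57),(66,117)):
        m=(abs(b[...,0])<27)&(b[...,1]>y0)&(b[...,1]<y1)&(z>85)&(z<106); k=b[m]
        if m.sum(): print(n,(y0,y1),m.sum(),'z',np.median(z[m]).round(1),'x',np.percentile(k[:,0],[1,99]).round(1))
    m=(z>116)&(z<124)&(abs(b[...,0])<30)&(b[...,1]>80)&(b[...,1]<140); print(n,'plate y',np.percentile(b[m][:,1],[1,50,99]).round(1) if m.sum() else None)
    im=c[155:265,105:275] if n=='top' else c[95:205,150:320]
    ims.append(cv2.resize(im,(680,300) if 0 else (510,330),interpolation=2))
save('pics/f1.png',np.vstack([i[:300] for i in ims]))
E
```

```text
time: 28.95
tool_pos: [0.5113, 0.2545, 0.0611]
ee_rot: [3.136, -0.007, 1.812]
wrist_force: [-1.0, 7.8, 4.9]
width: 0.0449
time: 29.45
tool_pos: [0.5104, 0.2502, 0.0582]
ee_rot: [-3.141, 0.0, 1.811]
wrist_force: [-0.1, 0.2, -0.4]
width: 0.0815
time: 30.08
tool_pos: [0.5124, 0.2511, 0.2181]
ee_rot: [3.133, -0.001, 1.811]
wrist_force: [-0.2, 0.6, 0.6]
width: 0.0938
time: 31.08
tool_pos: [0.592, -0.0881, 0.2303]
ee_rot: [-3.137, -0.002, 1.806]
wrist_force: [-0.2, -0.1, -0.5]
width: 0.0941
top (-120, -62) 442 z 96.0 x [-26.6  17.7]
top (-54, 57) 899 z 95.9 x [-26.6  17.9]
top (66, 117) 419 z 96.0 x [-26.8  17.6]
top plate y [121.5 125.  128.7]
side (-120, -62) 399 z 95.2 x [-26.4  20. ]
side (-54, 57) 678 z 95.2 x [-25.5  19.5]
side (66, 117) 289 z 95.1 x [-25.2  20.2]
side plate y [119.9 123.  130.7]
```

View pics/f1.png

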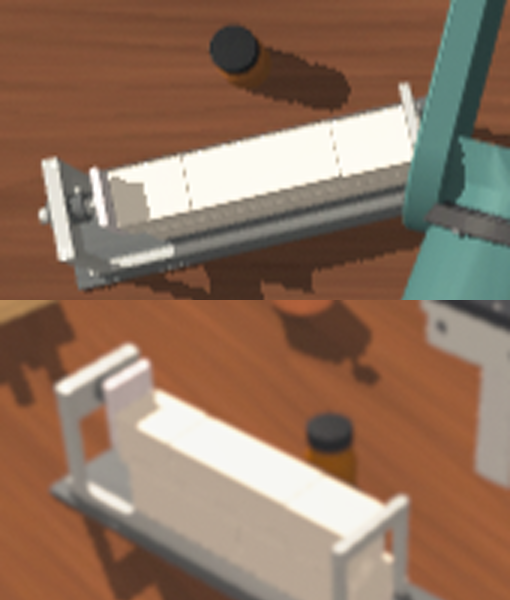

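Three flush tops with closed hairline joints at (188,185) and (337,150), the plate against the half at (100,195), and the jar untouched at (235,48). The heights are equal at 96 mm, and the plate face moved from 113.5 to 121.5 (8 mm).

```bash
python3 -c "
from h import *
print(ticket.close_job())"
```

```text
the job is handed in; nothing more can be done
None
```

I laid the full brick first and slid it along the tongue until I felt the pinned half brick. Then I pushed the end plate back about 12 mm with the half brick, lowered it into the gap, slid it up against the full brick and released it. I handed the job in at about 31 s of the 64 s allowed.

**Final checks, both cameras:**
- **Seating:** all three upper bricks have level tops (96.0, 95.9 and 96.0 mm from the top camera, about 95.2 mm from the side camera). They also line up sideways.
- **Joints:** both show only as hairlines, and they are staggered from the joint below.
- **End plate:** its face moved from about 113.5 to 121.5 mm by the top camera, which is the expected 8 mm. The side camera reads about 120, within its roughly 2 mm accuracy.
- **Other objects:** the jar and three-quarter brick were not touched. I saw the jar in place in the last picture, but did not re-measure the three-quarter brick at the end.

**One irregularity:** while lowering the half, it sat about 1.7 mm to the side with a side force of about 5 N. This looked like friction on the plate, and it slid back into line as it went down. The highest wrist force in the readings was about 16 N.

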